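# Clear a mounting plate and hold a tube rack against its sprung stop

## Robot

A 6-joint arm with a two-finger parallel gripper is mounted at the origin on a cart in front of the work surface, level with it; the furniture and walls round the work are solid. World frame = base frame: x ahead of the robot, y to its left, z up, the work surface at z = 0. Lengths are in m, angles in rad, forces in N, time in s.
With the tool pointing down it reaches from about 0.425 to 0.95 m from the base axis. Payload 3.5 kg.
Tool frame: the origin (TCP) lies on the centre line of the jaws, within the pads' length; the fingertips stand 25 mm ahead of it and the grasp point (between the pads) lies 6 mm ahead of it (ctrl.finger_overhang is the distance from the TCP to the fingertips, in m); z points along the fingers, y is the line along which they close (so a half turn about z gives the same grasp; the last joint's range is limited). The gripper opens to 85 mm and grips with 20 to 120 N. Pads are 22 mm wide; open, the fingers measure 114 mm over their backs; the gripper's body (76 mm by 85 mm) begins 54 mm behind the grasp point. The pads swing forward as they close: fully open they stand 13 mm farther back than shut.
Start: joints at [1.048, 0.286, 1.577, -0, 1.279, -0.15], TCP at [0.246, 0.629, 0.256] pointing down, gripper open.
Joint ranges: [-2.77, 2.77], [-0.9, 2.22], [0.21, 2.48], [-1.53, 4.67], [0.24, 2.81], [-2.84, 2.84]. Speed limits (rad/s): [2.79, 2.79, 3.14, 3.14, 3.14, 3.14].

## Interface

Orientations are given as a unit quaternion [x, y, z, w].
In Python, from plant import get_state, imaging, job, ctrl gives the robot as it stands.
- The arm moves only by the tool jog_arm, never from a script. Its argument "increments" is a list of rows, each an object of numbers: "dx", "dy", "dz": the shift along the world's x, y, z each as a share of 12 cm, from -1 to 1; "ax", "ay", "az": the turn, a rotation vector about the world's x, y, z each as a share of pi/2 rad, from -1 to 1; "gripper": the gripper command: -1 is shut, 1 is fully open, values between are in proportion. A call has 1 to 10 rows; each row is the pose to reach, as a shift and turn from the pose commanded when the call began; what a row does not reach only later rows make up. A row lasts 1/10 s, in which the tool goes at most 50 mm and 8.59 degrees, less where a joint would pass 70% of its speed; a pose out of reach is approached as far as the arm can. A call with a number of a shift or a turn outside -1 to 1 is refused whole. A call with a gripper value outside its range is refused whole. The fingers move at their own pace and stop on an object; "force" is the grip in N (left out, the last holds). Time passes only in rows, so rows that repeat a pose let the fingers close. It gives the time, the measured TCP pose, the force, the opening and the grip force at its end, in the units of the state.
- get_state(): the state, without advancing time (a new reading comes with each control period).
- imaging.read_camera(name): name is "scene" or "side" or "wrist"; returns a dict with "frame" (420x560x3 uint8, blue, green, red), "depth" (420x560 float32, m along the optical axis (not along the pixel's ray), 0 where there is no reading), "camera_matrix" (3x3 intrinsics, pixels), "extrinsics" (4x4, takes a point from camera to world coordinates); the wrist camera has in their place "mount" (4x4, takes a point from camera to tool coordinates, whose origin is the TCP and whose axes are the flange's). Camera axes: x right, y up, looking along -z (the intrinsics and any distortion apply to the point x, -y, -z); pixel columns grow to the right and rows downward; lengths in m; the calibration is good to about 2 mm. A picture is of the moment at which its call begins: read the wrist's pose just before it.
- job.sign_off(): hands the job in; it is judged then, once.
The state is a dict: "time": time; "qpos": joint angles; "dq": joint speeds; "joint_efforts": joint torques, N m; "eef_pos": TCP position; "tcp_rot": TCP orientation; "contact_force": force on the tool from outside, world axes, zero at the start; "wrist_torque": the same for the moment, N m; "opening": opening from 0.0 (shut) to 1.0 (fully open); "finger_force": force on a finger pad.
Only numpy, scipy, OpenCV 4.12 (cv2) and the standard library are available. Lean on these libraries where they do the work, as an engineer would, in place of code of your own. Each camera call takes 0.05 s, during which the arm holds its last target. There are 200 camera calls.

## Task

With the scraper block, wipe the four metal scraps off the mounting plate onto the worktop (not with the fingers or the rack), then put the scraper down on the worktop beside the plate. Next stand the tube rack flat on the plate, lengthwise along the plate, centred on the sprung end stop and square to it, and press its end against the stop with a steady push of 5 to 12 N, without driving the stop to the end of its travel. Finish while still holding and pressing it there, so that a colleague can screw it down, and leave the bottle, slide box, timer and sample pot where they stand.

Things in the scene. Friction and masses are not known exactly. Their poses are not given: they have to be found in the camera images.
- plate: flat aluminium mounting plate, fixed, 100 (x) by 200 (y) mm and 15 mm thick; origin at the centre of its underside on the worktop, z up. The end stop stands at its +y end, the -y end and both long sides are open. A grey spring housing, 80 mm (x) wide, covers its top from y = 79 to 100 mm and stands 20 mm above the plate's top.
- end_stop (a joint): travel (m) of the sprung end stop: a steel bar lying across the plate, 70 mm (x) wide, 18 mm high above the plate's top, 8 mm thick, backed by two springs on the grey housing. 0 at rest, grows as it is pushed along the plate's +y; the springs push back with 0.8 N per mm (5 N at 6.3 mm, 12 N at 15 mm) and it hits its end at 20 mm
- stop_face (a point): centre of the end stop's flat front face, which looks to the plate's -y; 9.5 mm above the plate's top, at x = 0 and, at rest, y = 50 mm of the plate; moves with the stop; axes as the plate's
- scraper: loose scraper block, 0.16 kg, standing upright: white hard plastic foot 88 (x) by 26 (y) by 16 mm high, above it a grey grip 64 (x) by 22 (y) mm up to 60 mm height; origin at the centre of its underside, z up. Take it across the 22 mm. It wipes with the long sides of its foot
- scrap1: loose steel disc, 18 mm diameter, 6 mm thick, 12 g, lying on the plate; origin at the centre of its underside
- scrap2: loose bent steel strip end (L shape), 20 by 14 mm, 9 mm high, 12 g, lying on the plate; origin at the centre of its underside
- scrap3: loose steel disc like scrap1
- scrap4: loose bent steel strip end like scrap2
- rack: loose empty tube rack, 48 (x) by 125 (y) by 55 mm high; origin at the centre of its underside, z up, long axis y. Two 2 mm thick end walls, 48 mm wide, full height; between them only open rails, whose outer sides are 40 mm apart (x = -20 to 20), at 24 to 28 and 50 to 55 mm height, above a 4 mm thick base 48 mm wide. Take it from above at mid length across the rails. Its two 48 mm wide ends are alike, either may face the stop. It starts left of the plate
- bottle: bystander: loose white strip bottle, 44 mm diameter, 98 mm high; origin under its centre
- slides: bystander: loose slide box 58 by 80 by 30 mm; origin under its centre
- bench_timer: bystander: loose flat bench timer 58 by 62 by 18 mm; origin under its centre
- sample_pot: bystander: loose small white sample pot, 45 mm diameter, 48 mm high; origin under its centre

How it is judged:
On the way:
1. all four scraps are off the plate, on the worktop (height (world z) of each of scrap1, scrap2, scrap3, scrap4 below 0.012 m), for 0.2 s.
At the end, for the whole second after the job is handed in: Scraps below 12 mm height; scraper let go on the worktop (origin under 30 mm), off the plate; rack on the plate (3 mm), 7 mm from its centre line, 0.08 rad in line, 0.06 rad upright, at rest, touched by the fingers, pressing the stop with 5 to 12 N through the last second (all of step 1 and height (world z) of scraper below 0.03 m and contact force between scraper and plate below 0.1 N and contact force between scraper and the fingers below 0.1 N and contact force between rack and end_stop between 5 and 12 N and contact force between the fingers and rack above 1 N and x of rack in the frame of plate between -0.007 and 0.007 m and z of rack in the frame of plate between 0.012 and 0.0185 m and angle between the y axis of rack and the y axis of plate, either way round below 0.08 rad and angle between rack's own z axis and vertical below 0.06 rad and linear speed of rack below 0.01 m/s); the arm keeps its last pose, push and grip.
It fails at once if the end stop is driven to the end of its travel (over 19.5 mm) (value of joint end_stop above 0.0195 m).
It fails at once if a scrap on the plate is pushed with the fingers or the rack ((height (world z) of scrap1 above 0.012 m and contact force between any of the fingers, rack and scrap1 above 0.3 N) or (height (world z) of scrap2 above 0.012 m and contact force between any of the fingers, rack and scrap2 above 0.3 N) or (height (world z) of scrap3 above 0.012 m and contact force between any of the fingers, rack and scrap3 above 0.3 N) or (height (world z) of scrap4 above 0.012 m and contact force between any of the fingers, rack and scrap4 above 0.3 N)).
It fails at once if a scrap is swept off the worktop to the floor (height (world z) of any of scrap1, scrap2, scrap3, scrap4 below -0.05 m).
It fails at once if the bottle, slide box, timer or sample pot is shifted by more than 25 mm (distance of any of bottle, slides, bench_timer, sample_pot from where it was at the start of the episode above 0.025 m).
It also fails if it takes over 61 s, if anything falls off the work surface, if the arm or the gripper's body presses on something with over 40 N, if the wrist force passes 120 N, or if a joint passes its speed limit or range.

## Working session

There is one attempt and no reset: what is moved stays moved. The work goes in short steps, Python scripts to look and compute and a tool call to move; the robot and the scene stay as the last step left them, time stands still between calls to the robot, and variables do not carry over. Pictures are saved under pics/ and viewed, at most 10 in all, crops included, and the job is handed in when it is done.

Besides the shell and the picture viewer there is one more tool, called after "Call:" in YAML: its name, and indented under it one key for each argument. jog_arm: Moves the arm, as the interface text tells. Shift numbers are shares of 12 cm and turn numbers shares of pi/2 rad, none past 1 either way. Its arguments: {"type":"object","properties":{"increments":{"type":"array"},"force":{"type":"number"}},"required":["increments"]}

```bash
mkdir -p pics; ls
cat > h.py <<'E'
import numpy as np, cv2
from plant import get_state, imaging, job, ctrl
from scipy.spatial.transform import Rotation as R
def cam(n):
    s=get_state(); c=imaging.read_camera(n)
    if n=='wrist':
        T=np.eye(4);T[:3,:3]=R.from_quat(s['tcp_rot']).as_matrix();T[:3,3]=s['eef_pos'];c['T']=T@c['mount']
    else: c['T']=np.array(c['extrinsics'])
    return c
def world(c):
    K=np.array(c['camera_matrix']);d=c['depth'];h,w=d.shape;u,v=np.meshgrid(np.arange(w),np.arange(h))
    P=np.stack([(u-K[0,2])/K[0,0]*d,-(v-K[1,2])/K[1,1]*d,-d],-1)
    return P@c['T'][:3,:3].T+c['T'][:3,3]
def ray(c,u,v,z):
    K=np.array(c['camera_matrix']);r=c['T'][:3,:3]@np.array([(u-K[0,2])/K[0,0],-(v-K[1,2])/K[1,1],-1]);o=c['T'][:3,3]
    return o+r*(z-o[2])/r[2]
E
python3 - <<'E'
from h import *
print(get_state(), ctrl.finger_overhang)
ims=[]
for n in ['scene','side','wrist']:
    c=cam(n); np.savez('c_'+n,**{k:v for k,v in c.items() if isinstance(v,np.ndarray)}); cv2.imwrite(f'pics/{n}0.png',c['frame']); print(n,c.keys(),c['T'].round(3).tolist(),np.array(c['camera_matrix']).tolist())
E
```

```text
pics
{'time': 0.0, 'qpos': array([ 1.04799265e+00,  2.87166138e-01,  1.57819082e+00, -1.52078826e-05,
        1.27858755e+00, -1.49960786e-01]), 'dq': array([ 1.34047642e-03, -1.56854561e-03,  7.64239188e-05, -2.17856194e-05,
       -1.35138992e-03, -2.12346065e-03]), 'joint_efforts': array([ 7.78803333e-04, -4.05980587e+01, -2.92624944e+01, -1.49833886e-04,
        5.73912359e-03,  4.40298848e-06]), 'eef_pos': array([0.2455253 , 0.62811606, 0.25493931]), 'tcp_rot': array([ 1.85341248e-01,  9.82673516e-01, -1.11242557e-03, -3.81272429e-04]), 'contact_force': array([-1.09305862, -0.10600128, -0.64500487]), 'wrist_torque': array([-0.01892449, -0.00533196, -0.00195569]), 'finger_force': 0.0, 'opening': 1.0018323498323611} 0.025
scene dict_keys(['frame', 'depth', 'camera_matrix', 'extrinsics', 'T']) [[0.479, 0.673, -0.563, -0.19], [-0.877, 0.355, -0.322, -0.347], [-0.017, 0.649, 0.761, 1.025], [0.0, 0.0, 0.0, 1.0]] [[429.0019359213721, 0.0, 285.8453430872182], [0.0, 429.0019359213721, 208.45544805596265], [0.0, 0.0, 1.0]]
side dict_keys(['frame', 'depth', 'camera_matrix', 'extrinsics', 'T']) [[-0.99, -0.095, 0.105, 0.716], [0.142, -0.642, 0.753, 1.202], [-0.004, 0.761, 0.649, 1.047], [0.0, 0.0, 0.0, 1.0]] [[446.53501911550626, 0.0, 280.5418039514123], [0.0, 446.53501911550626, 216.6485981700084], [0.0, 0.0, 1.0]]
wrist dict_keys(['frame', 'depth', 'camera_matrix', 'mount', 'T']) [[0.364, -0.891, -0.271, 0.177], [0.931, 0.348, 0.109, 0.656], [-0.003, -0.292, 0.956, 0.373], [0.0, 0.0, 0.0, 1.0]] [[333.10914784123963, 0.0, 278.8057184741119], [0.0, 333.10914784123963, 210.48108279927033], [0.0, 0.0, 1.0]]
```

View pics/scene0.png

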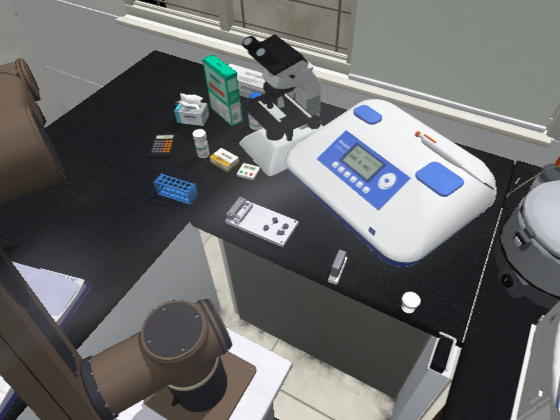

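View pics/side0.png

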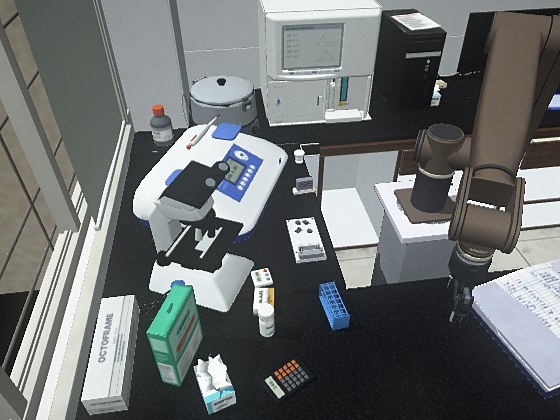

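The scene view shows the plate at about (262,222) with the stop at its left end, scraps at (265–285, 218–235), the scraper at (338,266), the rack at (175,187) and the pot at (410,302). The side view has the plate at (306,240), the rack at (334,305) and the scraper at (303,185).

Run:
```python
from h import *
a=np.load('c_scene.npz');b=np.load('c_side.npz')
A=cv2.resize(a['frame'][165:315,140:440],None,fx=2.66,fy=2.66,interpolation=cv2.INTER_CUBIC)
B=b['frame'][140:340,230:380]
cv2.imwrite('pics/z1.png',A)
# orthographic top map from both depth clouds: x down.. print heights
for n,c in (('scene',a),('side',b)):
    P=world(c); ok=c['depth']>0
    # ortho: u = (0.9-y)/2mm ; rows x from 0.9 to .3
    img=np.zeros((300,400,3),np.uint8); 
    x,y,z=P[...,0],P[...,1],P[...,2]
    m=ok&(x>.3)&(x<.9)&(y>-.4)&(y<.4)&(z<.2)&(z>-.02)
    o=np.argsort(z[m]); r=((.9-x[m])/.002).astype(int)[o]; q=((.4-y[m])/.002).astype(int)[o]
    img[np.clip(r,0,299),np.clip(q,0,399)]=c['frame'][m][o]
    img=cv2.morphologyEx(img,cv2.MORPH_CLOSE,np.ones((3,3)))
    cv2.imwrite(f'pics/o_{n}.png',img)
    t=ok&(abs(z)<.006)&(x>.2)&(x<.9)
    print(n,'edge min x of worktop per y:',[(yy,x[t&(abs(y-yy)<.01)].min().round(3)) for yy in np.arange(-.3,.4,.1).round(1) if (t&(abs(y-yy)<.01)).any()])
S=np.vstack([cv2.imread('pics/o_scene.png'),cv2.imread('pics/o_side.png')]);cv2.imwrite('pics/ortho.png',S)
```

```text
scene edge min x of worktop per y: [(np.float64(-0.3), np.float64(0.391)), (np.float64(-0.2), np.float64(0.39)), (np.float64(-0.1), np.float64(0.39)), (np.float64(0.0), np.float64(0.391)), (np.float64(0.1), np.float64(0.391)), (np.float64(0.2), np.float64(0.391)), (np.float64(0.3), np.float64(0.391))]
side edge min x of worktop per y: [(np.float64(-0.3), np.float64(0.395)), (np.float64(-0.2), np.float64(0.461)), (np.float64(-0.1), np.float64(0.394)), (np.float64(0.0), np.float64(0.394)), (np.float64(0.1), np.float64(0.394)), (np.float64(0.2), np.float64(0.394)), (np.float64(0.3), np.float64(0.393))]
```

View pics/z1.png

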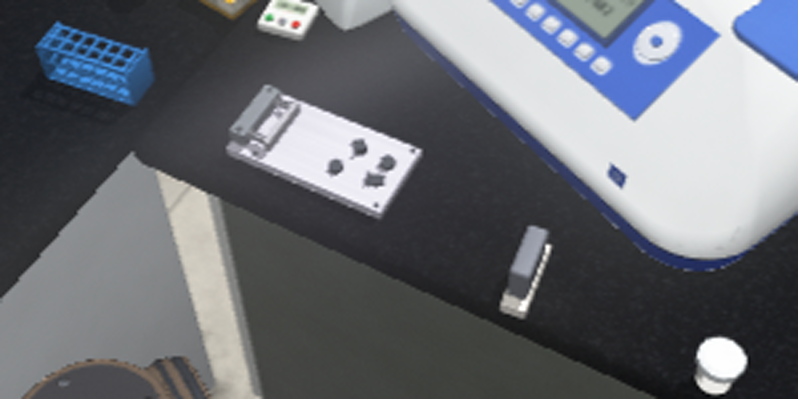

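View pics/ortho.png

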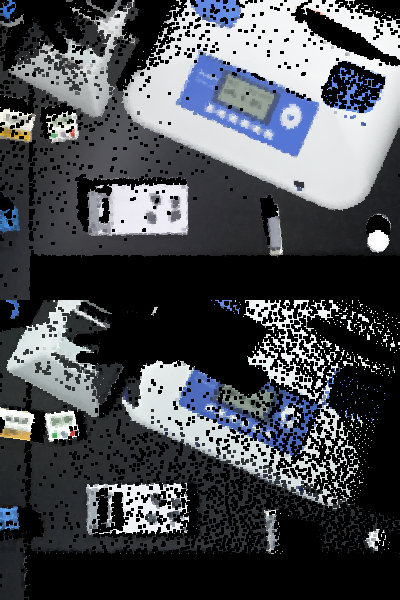

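The worktop edge is at x≈0.39. The plate spans about x 0.43–0.53 and y 0.02–0.22 with the stop at +y, and the scraper is near (0.45,-0.145). I'll move the wrist camera over the rack, then over the plate, for finer measurements.

Call:
jog_arm:
  increments:
    - {"dx": 0.875,"dy": -1,"az": 0.237,"gripper": 1}
    - {"dx": 0.875,"dy": -1,"az": 0.237,"gripper": 1}
    - {"dx": 0.875,"dy": -1,"az": 0.237,"gripper": 1}
    - {"dx": 0.875,"dy": -1,"az": 0.237,"gripper": 1}
    - {"dx": 0.875,"dy": -1,"az": 0.237,"gripper": 1}

```text
$.increments[0]: bad value
```

Call:
jog_arm:
  increments:
    - {"dx": 0.875,"dy": -1,"gripper": 1}
    - {"dx": 0.875,"dy": -1,"gripper": 1}
    - {"dx": 0.875,"dy": -1,"gripper": 1}
    - {"dx": 0.875,"dy": -1,"gripper": 1}
    - {"dx": 0.875,"dy": -1,"gripper": 1}

```text
$.increments[0]: bad value
```

Run:
```python
from h import *
c=cam('wrist');np.savez('w_rack',**{k:v for k,v in c.items() if isinstance(v,np.ndarray)});cv2.imwrite('pics/w_rack.png',c['frame'])
s=get_state();print(s['time'],s['eef_pos'],R.from_quat(s['tcp_rot']).as_matrix()[:,1])
```

```text
0.2 [0.24562709 0.6283247  0.25543742] [ 0.36417905  0.93132776 -0.0014893 ]
```

Call:
jog_arm:
  increments:
    - {"dy": -1,"gripper": 1}
    - {"dy": -1,"gripper": 1}
    - {"dy": -1,"gripper": 1}

```text
$.increments[0]: bad value
```

Call:
jog_arm:
  increments:
    - {"dy": -1,"gripper": 1}
    - {"dy": -1,"gripper": 1}
    - {"dy": -1,"gripper": 1}

```text
$.increments[0]: bad value
```

Call:
jog_arm:
  increments:
    - {"dy": -1,"gripper": 1}
    - {"dy": -1,"gripper": 1}
    - {"dy": -1,"gripper": 1}
    - {"dy": -1,"gripper": 1}
    - {"dy": -1,"gripper": 1}

```text
$.increments[0]: bad value
```

Run:
```python
from h import *
c=cam('wrist');np.savez('w_plate',**{k:v for k,v in c.items() if isinstance(v,np.ndarray)});cv2.imwrite('pics/w_plate.png',c['frame'])
s=get_state();print(s['time'],s['eef_pos'],R.from_quat(s['tcp_rot']).as_matrix()[:,1],s['contact_force'])
```

```text
0.25 [0.24567155 0.62838728 0.2556459 ] [ 0.36421552  0.93131397 -0.00116147] [-1.08321256  0.19242083  0.65437363]
```

View pics/w_rack.png

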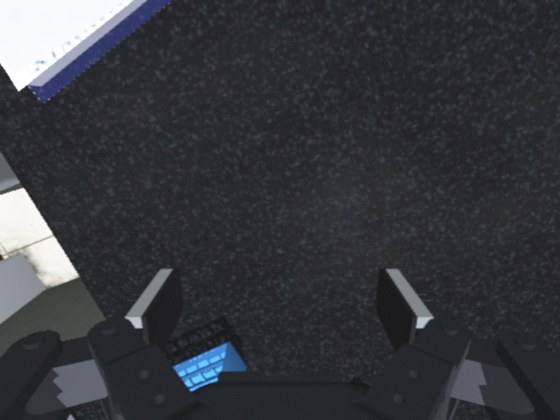

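View pics/w_plate.png

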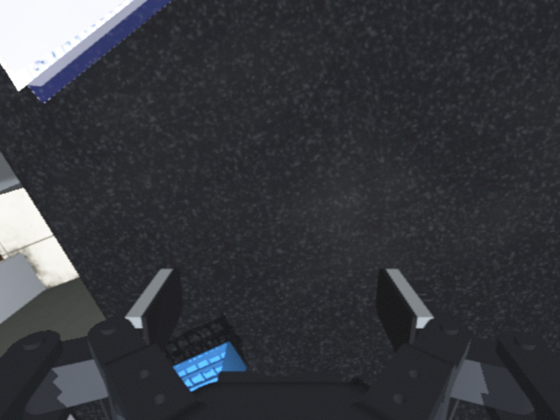

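The moves were refused, and both pictures just show the start view (rack at about (205,365)). The rows probably need every field filled in.

Call:
jog_arm:
  increments:
    - {"dx": 0.875,"dy": -1,"dz": 0,"ax": 0,"ay": 0,"az": 0.237,"gripper": 1}
    - {"dx": 0.875,"dy": -1,"dz": 0,"ax": 0,"ay": 0,"az": 0.237,"gripper": 1}
    - {"dx": 0.875,"dy": -1,"dz": 0,"ax": 0,"ay": 0,"az": 0.237,"gripper": 1}
    - {"dx": 0.875,"dy": -1,"dz": 0,"ax": 0,"ay": 0,"az": 0.237,"gripper": 1}
    - {"dx": 0.875,"dy": -1,"dz": 0,"ax": 0,"ay": 0,"az": 0.237,"gripper": 1}

```text
time: 0.75
eef_pos: [0.3521, 0.5075, 0.2564]
tcp_rot: [0.002, 1.0, 0.0, -0.0]
contact_force: [0.2, -0.6, -0.7]
opening: 1.001
finger_force: 0.0
```

Call:
jog_arm:
  increments:
    - {"dx": 0.6,"dy": -1,"dz": 0,"ax": 0,"ay": 0,"az": 0,"gripper": 1}
    - {"dx": 0.6,"dy": -1,"dz": 0,"ax": 0,"ay": 0,"az": 0,"gripper": 1}
    - {"dx": 0.6,"dy": -1,"dz": 0,"ax": 0,"ay": 0,"az": 0,"gripper": 1}
    - {"dx": 0.6,"dy": -1,"dz": 0,"ax": 0,"ay": 0,"az": 0,"gripper": 1}
    - {"dx": 0.6,"dy": -1,"dz": 0,"ax": 0,"ay": 0,"az": 0,"gripper": 1}

```text
time: 1.25
eef_pos: [0.4225, 0.3893, 0.2564]
tcp_rot: [0.001, 1.0, 0.0, -0.0]
contact_force: [-0.0, -0.7, 0.1]
opening: 1.002
finger_force: 0.0
```

Run:
```python
from h import *
c=cam('wrist');np.savez('w_rack',**{k:v for k,v in c.items() if isinstance(v,np.ndarray)});cv2.imwrite('pics/w_rack2.png',c['frame'])
s=get_state();print(s['time'],s['eef_pos'],R.from_quat(s['tcp_rot']).as_matrix()[:,1])
```

```text
1.3 [0.42214653 0.3898453  0.25637316] [-1.08272978e-04  9.99999659e-01  8.19028170e-04]
```

Call:
jog_arm:
  increments:
    - {"dx": 0,"dy": -1,"dz": 0,"ax": 0,"ay": 0,"az": 0,"gripper": 1}
    - {"dx": 0,"dy": -1,"dz": 0,"ax": 0,"ay": 0,"az": 0,"gripper": 1}
    - {"dx": 0,"dy": -1,"dz": 0,"ax": 0,"ay": 0,"az": 0,"gripper": 1}

```text
time: 1.6
eef_pos: [0.4217, 0.268, 0.256]
tcp_rot: [-0.0, 1.0, -0.0, -0.0]
contact_force: [0.6, 0.4, -0.3]
opening: 0.999
finger_force: 0.0
```

Call:
jog_arm:
  increments:
    - {"dx": 0,"dy": -1,"dz": 0,"ax": 0,"ay": 0,"az": 0,"gripper": 1}
    - {"dx": 0,"dy": -1,"dz": 0,"ax": 0,"ay": 0,"az": 0,"gripper": 1}
    - {"dx": 0,"dy": -1,"dz": 0,"ax": 0,"ay": 0,"az": 0,"gripper": 1}

```text
time: 1.9
eef_pos: [0.4223, 0.1477, 0.2565]
tcp_rot: [0.0, 1.0, -0.0, 0.0]
contact_force: [0.3, 0.6, -1.2]
opening: 0.999
finger_force: 0.0
```

Call:
jog_arm:
  increments:
    - {"dx": 0,"dy": -1,"dz": 0,"ax": 0,"ay": 0,"az": 0,"gripper": 1}
    - {"dx": 0,"dy": -1,"dz": 0,"ax": 0,"ay": 0,"az": 0,"gripper": 1}
    - {"dx": 0,"dy": -1,"dz": 0,"ax": 0,"ay": 0,"az": 0,"gripper": 1}
    - {"dx": 0,"dy": -1,"dz": 0,"ax": 0,"ay": 0,"az": 0,"gripper": 1}
    - {"dx": 0,"dy": -1,"dz": 0,"ax": 0,"ay": 0,"az": 0,"gripper": 1}

```text
time: 2.4
eef_pos: [0.423, 0.0298, 0.2564]
tcp_rot: [-0.0, 1.0, 0.0, 0.0]
contact_force: [0.2, 0.6, -0.4]
opening: 1.0
finger_force: 0.0
```

Run:
```python
from h import *
c=cam('wrist');np.savez('w_plate',**{k:v for k,v in c.items() if isinstance(v,np.ndarray)});cv2.imwrite('pics/w_plate2.png',c['frame'])
s=get_state();print(s['time'],s['eef_pos'],R.from_quat(s['tcp_rot']).as_matrix()[:,1],s['contact_force'])
a=cv2.imread('pics/w_rack2.png');b=c['frame']
cv2.imwrite('pics/both.png',cv2.resize(np.vstack([a,b]),(400,600),interpolation=cv2.INTER_AREA))
```

```text
2.45 [0.422931   0.03015437 0.25639025] [-1.43205814e-03  9.99998702e-01  7.38202689e-04] [-0.28451652  0.03474856 -0.26381072]
```

View pics/both.png

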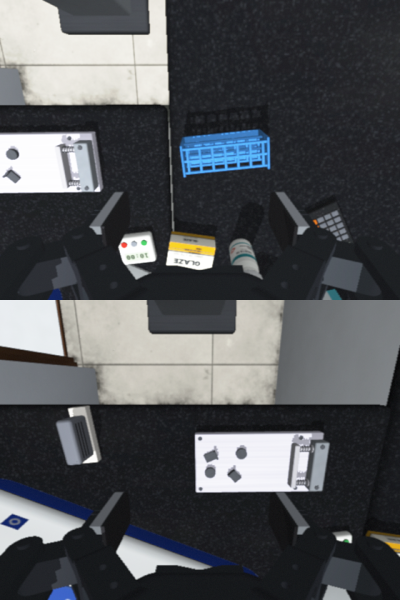

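The combined picture (scale 1/1.4, rack view on top) shows the blue rack at about (225,152) and the timer, slide box and bottle along its +x side. The plate is at (260,462), the four scraps at (210–241, 452–475), the scraper at (75,438), and the stop housing is at the plate's right end. Next I'll measure these.

```bash
cat > meas.py <<'E'
from h import *
def rect(P2):
    (c,(w,h),a)=cv2.minAreaRect((P2*1000).astype(np.float32)); 
    if w<h: w,h,a=h,w,a+90
    return np.round(c,1),round(w,1),round(h,1),round((a+90)%180-90,2)
if __name__=='__main__':
    c=np.load('w_plate.npz');P=world(c);f=c['frame'].astype(int);x,y,z=[P[...,i] for i in range(3)];ok=c['depth']>0
    br=f.min(-1);t=ok&(abs(z)<.006)&(x>.4)&(x<.6)&(abs(y)<.3);print('table z',np.median(z[t]))
    reg=ok&(x>.40)&(x<.56)&(y>0)&(y<.25)
    m=reg&(abs(z-.015)<.004); m=cv2.morphologyEx(m.astype(np.uint8),cv2.MORPH_OPEN,np.ones((3,3)))>0
    print('plate',rect(P[m][:,:2]),'z',np.median(z[m]),x[m].min(),x[m].max(),y[m].min(),y[m].max())
    m=reg&(z>.030)&(z<.045);print('housing+stop top',rect(P[m][:,:2]),np.percentile(z[m],[5,50,95]))
    yy=np.histogram(y[m],bins=np.arange(.10,.25,.005));print(list(zip(yy[1].round(3),yy[0])))
    d=reg&(z>.01)&(z<.03)&(br<130)&(y<.15);n,l,st,ce=cv2.connectedComponentsWithStats(d.astype(np.uint8))
    for i in range(1,n):
        if st[i,4]>25:
            q=P[l==i];print('scrap',st[i,4],ce[i].round(1),q.mean(0).round(4),q.min(0).round(3),q.max(0).round(3))
    s=ok&(y<-.08)&(y>-.22)&(x>.39)&(x<.53)
    for a,b in((.055,.065),(.012,.02)):
        m=s&(z>a)&(z<b);print('scraper',a,m.sum(),rect(P[m][:,:2]),np.median(z[m]))
    c=np.load('w_rack.npz');P=world(c);f=c['frame'].astype(int);z=P[...,2];ok=c['depth']>0
    m=ok&(f[...,0]>f[...,2]+50)&(P[...,1]>.25)&(P[...,1]<.55)&(P[...,0]>.39)&(P[...,0]<.6)
    print('rack z',np.percentile(z[m],[1,50,99]))
    k=m&(z>.046)&(z<.062);print('rack top',k.sum(),rect(P[k][:,:2]),P[k].min(0),P[k].max(0))
    for nm,x0,x1,y0,y1 in(('timer/slides/bottle',.53,.75,.22,.52),):
        k=ok&(P[...,0]>x0)&(P[...,0]<x1)&(P[...,1]>y0)&(P[...,1]<y1)&(z>.01)&(z<.11)
        n,l,st,ce=cv2.connectedComponentsWithStats(k.astype(np.uint8))
        for i in range(1,n):
            if st[i,4]>150:q=P[l==i];print('obj',st[i,4],q.min(0).round(3),q.max(0).round(3))
E
python3 meas.py
```

```text
table z -0.00017171477238114852
plate (array([480.6, 123.1]), 198.9, 100.4, -89.45) z 0.01481337315807757 0.42966311131996227 0.5311496249841761 0.023801657606897068 0.22212286985837135
housing+stop top (array([479.5, 197.7]), 79.9, 50.8, 0.08) [0.03080127 0.03420751 0.0357944 ]
[(np.float64(0.1), np.int64(0)), (np.float64(0.105), np.int64(0)), (np.float64(0.11), np.int64(0)), (np.float64(0.115), np.int64(0)), (np.float64(0.12), np.int64(0)), (np.float64(0.125), np.int64(0)), (np.float64(0.13), np.int64(0)), (np.float64(0.135), np.int64(0)), (np.float64(0.14), np.int64(0)), (np.float64(0.145), np.int64(0)), (np.float64(0.15), np.int64(0)), (np.float64(0.155), np.int64(0)), (np.float64(0.16), np.int64(0)), (np.float64(0.165), np.int64(0)), (np.float64(0.17), np.int64(143)), (np.float64(0.175), np.int64(280)), (np.float64(0.18), np.int64(65)), (np.float64(0.185), np.int64(21)), (np.float64(0.19), np.int64(13)), (np.float64(0.195), np.int64(15)), (np.float64(0.2), np.int64(316)), (np.float64(0.205), np.int64(324)), (np.float64(0.21), np.int64(329)), (np.float64(0.215), np.int64(312)), (
[... 390 characters left out ...]
.457 0.039 0.014] [0.476 0.059 0.025]
scrap 169 [293.7 240.7] [0.4929 0.0476 0.0204] [0.486 0.04  0.014] [0.502 0.055 0.023]
scrap 190 [327.5 245.2] [0.4991 0.0867 0.0188] [0.489 0.076 0.014] [0.511 0.097 0.025]
scraper 0.055 1706 (array([ 462.2, -165.7]), 127.0, 63.2, -24.26) 0.05953965107810777
scraper 0.012 747 (array([ 434.7, -148.3]), 88.0, 26.6, 5.88) 0.01570743480225595
rack z [-0.00083703  0.02827193  0.05602929]
rack top 2527 (array([456.3, 426.5]), 125.0, 47.3, -83.98) [0.42634182 0.36224519 0.04609039] [0.48575667 0.49068981 0.0570061 ]
obj 1760 [0.613 0.244 0.01 ] [0.677 0.308 0.02 ]
obj 2672 [0.615 0.332 0.01 ] [0.675 0.417 0.032]
obj 1301 [0.63  0.445 0.01 ] [0.657 0.487 0.087]
```

Plate: centre (0.4805,0.123), aligned within about 0.5°. Rack: centre (0.456,0.4265), yaw +6°. Scraps lie at x .453–.511, y .039–.103. The scraper's grip mask picked up the balance, so I'll refine it.

Run:
```python
from meas import *
c=np.load('w_plate.npz');P=world(c);f=c['frame'].astype(int);x,y,z=[P[...,i] for i in range(3)];ok=c['depth']>0
s=ok&(y<-.10)&(y>-.20)&(x>.37)&(x<.505)
for a,b in((.057,.063),(.013,.019)):
    k=s&(z>a)&(z<b);n,l,st,ce=cv2.connectedComponentsWithStats(k.astype(np.uint8))
    for i in range(1,n):
        if st[i,4]>60:
            q=P[l==i];print(a,st[i,4],rect(q[:,:2]),q.min(0).round(3),q.max(0).round(3),f[l==i].mean(0).round())
```

```text
0.057 1328 (array([ 434.3, -148.5]), 62.9, 22.3, 4.99) [ 0.403 -0.162  0.057] [ 0.466 -0.135  0.062] [155. 144. 138.]
0.013 679 (array([ 434.7, -148.3]), 88.1, 26.6, 5.95) [ 0.39  -0.166  0.013] [ 0.48  -0.132  0.019] [190. 193. 194.]
```

Call:
jog_arm:
  increments:
    - {"dx": 0.096,"dy": -1,"dz": 0,"ax": 0,"ay": 0,"az": 0.061,"gripper": 1}
    - {"dx": 0.096,"dy": -1,"dz": 0,"ax": 0,"ay": 0,"az": 0.061,"gripper": 1}
    - {"dx": 0.096,"dy": -1,"dz": 0,"ax": 0,"ay": 0,"az": 0.061,"gripper": 1}
    - {"dx": 0.096,"dy": -1,"dz": 0,"ax": 0,"ay": 0,"az": 0.061,"gripper": 1}

```text
time: 2.85
eef_pos: [0.4351, -0.0918, 0.2564]
tcp_rot: [-0.047, 0.999, 0.0, -0.0]
contact_force: [0.4, 0.7, -0.2]
opening: 1.001
finger_force: 0.0
```

Call:
jog_arm:
  increments:
    - {"dx": 0,"dy": -0.478,"dz": -0.2,"ax": 0,"ay": 0,"az": 0,"gripper": 1}
    - {"dx": 0,"dy": -0.478,"dz": -0.5,"ax": 0,"ay": 0,"az": 0,"gripper": 1}
    - {"dx": 0,"dy": -0.478,"dz": -1,"ax": 0,"ay": 0,"az": 0,"gripper": 1}
    - {"dx": 0,"dy": -0.478,"dz": -1,"ax": 0,"ay": 0,"az": 0,"gripper": 1}
    - {"dx": 0,"dy": -0.478,"dz": -1,"ax": 0,"ay": 0,"az": 0,"gripper": 1}

```text
time: 3.35
eef_pos: [0.4335, -0.1463, 0.1346]
tcp_rot: [-0.049, 0.999, 0.002, -0.002]
contact_force: [0.2, 0.5, 0.7]
opening: 0.997
finger_force: 0.0
```

Call:
jog_arm:
  increments:
    - {"dx": 0,"dy": 0,"dz": -0.35,"ax": 0,"ay": 0,"az": 0,"gripper": 1}
    - {"dx": 0,"dy": 0,"dz": -0.6,"ax": 0,"ay": 0,"az": 0,"gripper": 1}
    - {"dx": 0,"dy": 0,"dz": -0.717,"ax": 0,"ay": 0,"az": 0,"gripper": 1}
    - {"dx": 0,"dy": 0,"dz": -0.717,"ax": 0,"ay": 0,"az": 0,"gripper": 1}

```text
time: 3.75
eef_pos: [0.4351, -0.1479, 0.0509]
tcp_rot: [-0.048, 0.999, 0.0, -0.0]
contact_force: [-0.4, -0.3, 0.1]
opening: 0.999
finger_force: 0.0
```

Call:
jog_arm:
  increments:
    - {"dx": 0,"dy": 0,"dz": 0,"ax": 0,"ay": 0,"az": 0,"gripper": -1}
    - {"dx": 0,"dy": 0,"dz": 0,"ax": 0,"ay": 0,"az": 0,"gripper": -1}
    - {"dx": 0,"dy": 0,"dz": 0,"ax": 0,"ay": 0,"az": 0,"gripper": -1}
    - {"dx": 0,"dy": 0,"dz": 0,"ax": 0,"ay": 0,"az": 0,"gripper": -1}
    - {"dx": 0,"dy": 0,"dz": 0,"ax": 0,"ay": 0,"az": 0,"gripper": -1}
    - {"dx": 0,"dy": 0,"dz": 0,"ax": 0,"ay": 0,"az": 0,"gripper": -1}
    - {"dx": 0,"dy": 0,"dz": 0,"ax": 0,"ay": 0,"az": 0,"gripper": -1}
    - {"dx": 0,"dy": 0,"dz": 0,"ax": 0,"ay": 0,"az": 0,"gripper": -1}
  force: 50

```text
time: 4.55
eef_pos: [0.435, -0.1492, 0.0513]
tcp_rot: [-0.048, 0.999, -0.0, 0.001]
contact_force: [-1.3, 0.3, 6.0]
opening: 0.251
finger_force: 49.9
```

Call:
jog_arm:
  increments:
    - {"dx": 0,"dy": 0,"dz": 0.2,"ax": 0,"ay": 0,"az": 0,"gripper": -1}
    - {"dx": 0,"dy": 0,"dz": 0.5,"ax": 0,"ay": 0,"az": 0,"gripper": -1}
    - {"dx": 0,"dy": 0,"dz": 0.667,"ax": 0,"ay": 0,"az": 0,"gripper": -1}
    - {"dx": 0,"dy": 0,"dz": 0.667,"ax": 0,"ay": 0,"az": 0,"gripper": -1}

```text
time: 4.95
eef_pos: [0.4359, -0.1497, 0.1329]
tcp_rot: [-0.048, 0.999, -0.002, 0.003]
contact_force: [-0.0, -0.1, -1.4]
opening: 0.252
finger_force: 49.5
```

Call:
jog_arm:
  increments:
    - {"dx": 0.1,"dy": 0.2,"dz": 0,"ax": 0,"ay": 0,"az": -0.03,"gripper": -1}
    - {"dx": 0.3,"dy": 0.5,"dz": 0,"ax": 0,"ay": 0,"az": -0.058,"gripper": -1}
    - {"dx": 0.383,"dy": 0.85,"dz": 0,"ax": 0,"ay": 0,"az": -0.058,"gripper": -1}
    - {"dx": 0.383,"dy": 1,"dz": 0,"ax": 0,"ay": 0,"az": -0.058,"gripper": -1}

```text
time: 5.35
eef_pos: [0.4796, -0.026, 0.128]
tcp_rot: [-0.003, 1.0, 0.001, -0.002]
contact_force: [-1.5, -0.6, -2.4]
opening: 0.251
finger_force: 49.8
```

Call:
jog_arm:
  increments:
    - {"dx": 0,"dy": 0.35,"dz": 0,"ax": 0,"ay": 0,"az": 0,"gripper": -1}
    - {"dx": 0,"dy": 0.7,"dz": 0,"ax": 0,"ay": 0,"az": 0,"gripper": -1}
    - {"dx": 0,"dy": 1,"dz": 0,"ax": 0,"ay": 0,"az": 0,"gripper": -1}

```text
time: 5.65
eef_pos: [0.4785, 0.093, 0.1278]
tcp_rot: [-0.002, 1.0, 0.0, -0.002]
contact_force: [0.7, 0.4, -1.2]
opening: 0.251
finger_force: 49.8
```

Call:
jog_arm:
  increments:
    - {"dx": 0,"dy": 0.2,"dz": 0,"ax": 0,"ay": 0,"az": 0,"gripper": -1}
    - {"dx": 0,"dy": 0.328,"dz": 0,"ax": 0,"ay": 0,"az": 0,"gripper": -1}
    - {"dx": 0,"dy": 0.328,"dz": -0.2,"ax": 0,"ay": 0,"az": 0,"gripper": -1}
    - {"dx": 0,"dy": 0.328,"dz": -0.4,"ax": 0,"ay": 0,"az": 0,"gripper": -1}
    - {"dx": 0,"dy": 0.328,"dz": -0.4,"ax": 0,"ay": 0,"az": 0,"gripper": -1}
    - {"dx": 0,"dy": 0.328,"dz": -0.4,"ax": 0,"ay": 0,"az": 0,"gripper": -1}

```text
time: 6.25
eef_pos: [0.4789, 0.1305, 0.0806]
tcp_rot: [-0.002, 1.0, -0.0, -0.002]
contact_force: [0.4, -0.1, -1.4]
opening: 0.249
finger_force: 49.8
```

Run:
```python
from meas import *
for n in('side','scene'):
    c=cam(n);P=world(c);f=c['frame'].astype(int);x,y,z=[P[...,i] for i in range(3)];ok=c['depth']>0
    m=ok&(x>.40)&(x<.56)&(y>.08)&(y<.165)&(z>.018)&(z<.06)&(f.min(-1)>110)
    if m.sum(): print(n,m.sum(),P[m].min(0).round(3),P[m].max(0).round(3),np.percentile(z[m],[2,20,50,80]).round(3))
    if n=='side': cv2.imwrite('pics/s2.png',cv2.resize(c['frame'][180:300,240:380],None,fx=4,fy=4,interpolation=cv2.INTER_CUBIC))
s=get_state();print(s['eef_pos'],R.from_quat(s['tcp_rot']).as_matrix()[:,1],s['contact_force'])
```

```text
side 184 [0.434 0.084 0.018] [0.532 0.16  0.055] [0.018 0.019 0.039 0.045]
scene 145 [0.434 0.082 0.018] [0.524 0.148 0.052] [0.018 0.022 0.04  0.046]
[0.48075365 0.13049412 0.08276478] [-3.87797168e-03  9.99992480e-01  4.72444539e-05] [-0.37946149 -0.55815376 -2.14496211]
```

View pics/s2.png

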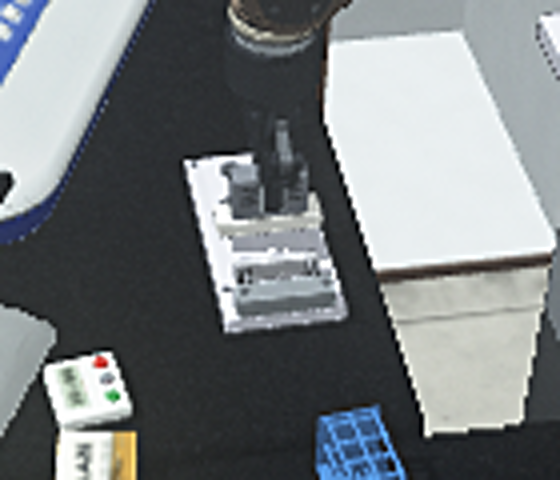

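The scraper is level and centred over the plate, behind the scraps and in front of the stop (about (268,215) in the crop). I'll lower it gently to touch.

Call:
jog_arm:
  increments:
    - {"dx": 0,"dy": 0,"dz": -0.06,"ax": 0,"ay": 0,"az": 0,"gripper": -1}
    - {"dx": 0,"dy": 0,"dz": -0.11,"ax": 0,"ay": 0,"az": 0,"gripper": -1}
    - {"dx": 0,"dy": 0,"dz": -0.13,"ax": 0,"ay": 0,"az": 0,"gripper": -1}
    - {"dx": 0,"dy": 0,"dz": -0.13,"ax": 0,"ay": 0,"az": 0,"gripper": -1}

```text
time: 6.75
eef_pos: [0.4803, 0.1306, 0.0667]
tcp_rot: [-0.002, 1.0, -0.0, -0.0]
contact_force: [0.4, -0.0, -2.2]
opening: 0.249
finger_force: 49.8
```

Call:
jog_arm:
  increments:
    - {"dx": 0,"dy": 0,"dz": -0.008,"ax": 0,"ay": 0,"az": 0,"gripper": -1}
    - {"dx": 0,"dy": 0,"dz": -0.008,"ax": 0,"ay": 0,"az": 0,"gripper": -1}

```text
time: 6.95
eef_pos: [0.4806, 0.1306, 0.0663]
tcp_rot: [-0.002, 1.0, -0.0, 0.0]
contact_force: [-1.3, -1.0, 2.8]
opening: 0.247
finger_force: 50.3
```

Call:
jog_arm:
  increments:
    - {"dx": 0,"dy": -0.08,"dz": 0.002,"ax": 0,"ay": 0,"az": 0,"gripper": -1}
    - {"dx": 0,"dy": -0.17,"dz": 0.003,"ax": 0,"ay": 0,"az": 0,"gripper": -1}
    - {"dx": 0,"dy": -0.27,"dz": 0.003,"ax": 0,"ay": 0,"az": 0,"gripper": -1}
    - {"dx": 0,"dy": -0.37,"dz": 0.003,"ax": 0,"ay": 0,"az": 0,"gripper": -1}
    - {"dx": 0,"dy": -0.47,"dz": 0.003,"ax": 0,"ay": 0,"az": 0,"gripper": -1}
    - {"dx": 0,"dy": -0.57,"dz": 0.003,"ax": 0,"ay": 0,"az": 0,"gripper": -1}
    - {"dx": 0,"dy": -0.68,"dz": 0.003,"ax": 0,"ay": 0,"az": 0,"gripper": -1}
    - {"dx": 0,"dy": -0.79,"dz": 0.003,"ax": 0,"ay": 0,"az": 0,"gripper": -1}
    - {"dx": 0,"dy": -0.9,"dz": 0.003,"ax": 0,"ay": 0,"az": 0,"gripper": -1}
    - {"dx": 0,"dy": -1,"dz": 0.003,"ax": 0,"ay": 0,"az": 0,"gripper": -1}

```text
time: 7.95
eef_pos: [0.4804, 0.0094, 0.0662]
tcp_rot: [-0.002, 1.0, -0.0, 0.0]
contact_force: [-0.6, -0.0, -1.5]
opening: 0.25
finger_force: 49.8
```

Call:
jog_arm:
  increments:
    - {"dx": 0,"dy": -0.1,"dz": 0,"ax": 0,"ay": 0,"az": 0,"gripper": -1}
    - {"dx": 0,"dy": -0.17,"dz": 0.02,"ax": 0,"ay": 0,"az": 0,"gripper": -1}
    - {"dx": 0,"dy": -0.17,"dz": 0.3,"ax": 0,"ay": 0,"az": 0,"gripper": -1}
    - {"dx": 0,"dy": -0.17,"dz": 0.7,"ax": 0,"ay": 0,"az": 0,"gripper": -1}
    - {"dx": 0,"dy": -0.17,"dz": 1,"ax": 0,"ay": 0,"az": 0,"gripper": -1}
    - {"dx": 0,"dy": -0.17,"dz": 1,"ax": 0,"ay": 0,"az": 0,"gripper": -1}

```text
time: 8.55
eef_pos: [0.4836, -0.011, 0.1922]
tcp_rot: [-0.002, 1.0, -0.002, 0.006]
contact_force: [1.3, 0.0, -1.6]
opening: 0.248
finger_force: 50.0
```

Run:
```python
from meas import *
s=get_state();print(s['time'],s['eef_pos'],s['contact_force'])
a=cam('side');b=cam('scene');w=cam('wrist')
A=cv2.resize(a['frame'][170:270,250:350],(400,400),interpolation=cv2.INTER_CUBIC)
B=cv2.resize(w['frame'],(400,300),interpolation=cv2.INTER_AREA);B=np.vstack([B,np.zeros((100,400,3),np.uint8)])
cv2.imwrite('pics/s3.png',np.hstack([A,B]))
for n,c in(('side',a),('scene',b),('wrist',w)):
    P=world(c);f=c['frame'].astype(int);x,y,z=[P[...,i] for i in range(3)];ok=c['depth']>0
    d=ok&(x>.40)&(x<.56)&(y>-.13)&(y<.16)&(((z>.003)&(z<.0125)&(y<.018))|((z>.0175)&(z<.03)&(y>.018)))
    k,l,st,ce=cv2.connectedComponentsWithStats(d.astype(np.uint8))
    for i in range(1,k):
        if st[i,4]>12:q=P[l==i];print(n,st[i,4],q.mean(0).round(3),q.min(0).round(3),q.max(0).round(3))
```

```text
8.55 [ 0.48360021 -0.01096793  0.19219705] [ 1.31652722  0.03520769 -1.61370149]
side 15 [ 0.424 -0.102  0.004] [ 0.409 -0.121  0.003] [ 0.438 -0.086  0.006]
side 16 [ 0.52  -0.102  0.005] [ 0.512 -0.12   0.003] [ 0.531 -0.08   0.008]
side 15 [ 0.49  -0.093  0.004] [ 0.481 -0.105  0.003] [ 0.5   -0.08   0.007]
side 16 [ 0.552 -0.057  0.005] [ 0.541 -0.078  0.003] [ 0.56  -0.034  0.008]
side 61 [0.48  0.    0.008] [ 0.449 -0.022  0.003] [0.504 0.04  0.02 ]
side 15 [ 0.548 -0.006  0.005] [ 0.539 -0.023  0.003] [0.559 0.01  0.009]
side 19 [0.524 0.039 0.017] [0.513 0.008 0.004] [0.533 0.059 0.022]
side 15 [0.489 0.056 0.019] [0.481 0.036 0.018] [0.498 0.07  0.024]
side 71 [0.466 0.099 0.019] [0.451 0.056 0.018] [0.488 0.144 0.023]
scene 41 [ 0.492 -0.012  0.007] [ 0.474 -0.025  0.003] [0.503 0.002 0.012]
scene 13 [0.474 0.011 0.006] [0.462 0.005 0.004] [0.485 0.016 0.012]
scene 31 [ 0.46  -0.004  0.006] [ 0.45  -0.013  0.003] [0.473 0.006 0.012]
wrist 166 [ 0.456 -0.006  0.006] [ 0.451 -0.014  0.003] [0.46  0.002 0.008]
wrist 34 [0.469 0.016 0.008] [0.463 0.013 0.003] [0.475 0.018 0.01 ]
```

View pics/s3.png

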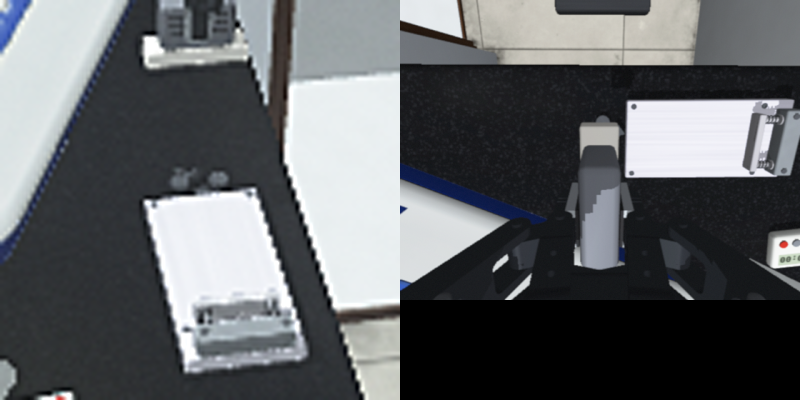

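The plate is clear (left crop). The scraps lie on the worktop just past its -y end at (180–220,180). Next I'll put the scraper down at about (0.456,-0.13).

Call:
jog_arm:
  increments:
    - {"dx": -0.05,"dy": -0.35,"dz": 0,"ax": 0,"ay": 0,"az": 0,"gripper": -1}
    - {"dx": -0.15,"dy": -0.7,"dz": 0,"ax": 0,"ay": 0,"az": 0,"gripper": -1}
    - {"dx": -0.2,"dy": -1,"dz": -0.2,"ax": 0,"ay": 0,"az": 0,"gripper": -1}
    - {"dx": -0.2,"dy": -1,"dz": -0.6,"ax": 0,"ay": 0,"az": 0,"gripper": -1}
    - {"dx": -0.2,"dy": -1,"dz": -0.9,"ax": 0,"ay": 0,"az": 0,"gripper": -1}
    - {"dx": -0.2,"dy": -1,"dz": -1,"ax": 0,"ay": 0,"az": 0,"gripper": -1}
    - {"dx": -0.2,"dy": -1,"dz": -1,"ax": 0,"ay": 0,"az": 0,"gripper": -1}

```text
time: 9.4
eef_pos: [0.4536, -0.1284, 0.0627]
tcp_rot: [-0.002, 1.0, 0.002, -0.004]
contact_force: [-0.2, 0.8, -2.1]
opening: 0.249
finger_force: 50.1
```

Call:
jog_arm:
  increments:
    - {"dx": 0,"dy": 0,"dz": -0.07,"ax": 0,"ay": 0,"az": 0,"gripper": -1}
    - {"dx": 0,"dy": 0,"dz": -0.115,"ax": 0,"ay": 0,"az": 0,"gripper": -1}
    - {"dx": 0,"dy": 0,"dz": -0.128,"ax": 0,"ay": 0,"az": 0,"gripper": -1}
    - {"dx": 0,"dy": 0,"dz": -0.128,"ax": 0,"ay": 0,"az": 0,"gripper": -1}

```text
time: 9.8
eef_pos: [0.4569, -0.1299, 0.0515]
tcp_rot: [-0.002, 1.0, -0.0, 0.001]
contact_force: [-0.1, 0.0, -1.5]
opening: 0.249
finger_force: 50.2
```

Call:
jog_arm:
  increments:
    - {"dx": 0,"dy": 0,"dz": -0.008,"ax": 0,"ay": 0,"az": 0,"gripper": -1}
    - {"dx": 0,"dy": 0,"dz": -0.008,"ax": 0,"ay": 0,"az": 0,"gripper": -1}

```text
time: 10.0
eef_pos: [0.457, -0.13, 0.0513]
tcp_rot: [-0.002, 1.0, -0.0, 0.001]
contact_force: [-2.4, 0.8, 5.2]
opening: 0.247
finger_force: 51.0
```

Call:
jog_arm:
  increments:
    - {"dx": 0,"dy": 0,"dz": 0,"ax": 0,"ay": 0,"az": 0,"gripper": 1}
    - {"dx": 0,"dy": 0,"dz": 0,"ax": 0,"ay": 0,"az": 0,"gripper": 1}
    - {"dx": 0,"dy": 0,"dz": 0,"ax": 0,"ay": 0,"az": 0,"gripper": 1}
    - {"dx": 0,"dy": 0,"dz": 0,"ax": 0,"ay": 0,"az": 0,"gripper": 1}
    - {"dx": 0,"dy": 0,"dz": 0,"ax": 0,"ay": 0,"az": 0,"gripper": 1}
    - {"dx": 0,"dy": 0,"dz": 0,"ax": 0,"ay": 0,"az": 0,"gripper": 1}

```text
time: 10.6
eef_pos: [0.4563, -0.1298, 0.0497]
tcp_rot: [-0.002, 1.0, 0.0, -0.0]
contact_force: [-0.0, -0.4, -0.2]
opening: 1.0
finger_force: 0.0
```

Call:
jog_arm:
  increments:
    - {"dx": 0,"dy": 0,"dz": 0.3,"ax": 0,"ay": 0,"az": 0,"gripper": 1}
    - {"dx": 0,"dy": 0,"dz": 0.7,"ax": 0,"ay": 0,"az": 0,"gripper": 1}
    - {"dx": 0,"dy": 0,"dz": 1,"ax": 0,"ay": 0,"az": 0,"gripper": 1}
    - {"dx": 0,"dy": 0,"dz": 1,"ax": 0,"ay": 0,"az": 0,"gripper": 1}

```text
time: 11.0
eef_pos: [0.4597, -0.1315, 0.1762]
tcp_rot: [-0.002, 1.0, -0.003, 0.006]
contact_force: [-0.4, -0.5, 0.3]
opening: 0.998
finger_force: 0.0
```

Call:
jog_arm:
  increments:
    - {"dx": 0,"dy": 0.3,"dz": 0.2,"ax": 0,"ay": 0,"az": -0.09,"gripper": 1}
    - {"dx": 0,"dy": 0.6,"dz": 0.4,"ax": 0,"ay": 0,"az": -0.18,"gripper": 1}
    - {"dx": 0,"dy": 1,"dz": 0.4,"ax": 0,"ay": 0,"az": -0.27,"gripper": 1}
    - {"dx": 0,"dy": 1,"dz": 0.4,"ax": 0,"ay": 0,"az": -0.3,"gripper": 1}

```text
time: 11.4
eef_pos: [0.4559, -0.0065, 0.2179]
tcp_rot: [0.231, 0.973, 0.001, 0.0]
contact_force: [-0.0, -0.6, -0.6]
opening: 0.999
finger_force: 0.0
```

Call:
jog_arm:
  increments:
    - {"dx": 0,"dy": 0.3,"dz": 0,"ax": 0,"ay": 0,"az": -0.09,"gripper": 1}
    - {"dx": 0,"dy": 0.6,"dz": 0,"ax": 0,"ay": 0,"az": -0.18,"gripper": 1}
    - {"dx": 0,"dy": 1,"dz": 0,"ax": 0,"ay": 0,"az": -0.27,"gripper": 1}
    - {"dx": 0,"dy": 1,"dz": 0,"ax": 0,"ay": 0,"az": -0.3,"gripper": 1}

```text
time: 11.8
eef_pos: [0.4553, 0.1135, 0.2167]
tcp_rot: [0.452, 0.892, 0.0, -0.001]
contact_force: [0.9, -0.5, 1.0]
opening: 1.001
finger_force: 0.0
```

Call:
jog_arm:
  increments:
    - {"dx": 0,"dy": 0.3,"dz": 0,"ax": 0,"ay": 0,"az": -0.09,"gripper": 1}
    - {"dx": 0,"dy": 0.6,"dz": 0,"ax": 0,"ay": 0,"az": -0.18,"gripper": 1}
    - {"dx": 0,"dy": 1,"dz": 0,"ax": 0,"ay": 0,"az": -0.27,"gripper": 1}
    - {"dx": 0,"dy": 1,"dz": 0,"ax": 0,"ay": 0,"az": -0.3,"gripper": 1}

```text
time: 12.2
eef_pos: [0.4554, 0.2337, 0.2168]
tcp_rot: [0.648, 0.762, -0.0, -0.001]
contact_force: [-0.3, -0.5, 0.3]
opening: 1.001
finger_force: 0.0
```

Call:
jog_arm:
  increments:
    - {"dx": 0,"dy": 0.4,"dz": 0,"ax": 0,"ay": 0,"az": -0.036,"gripper": 1}
    - {"dx": 0,"dy": 0.8,"dz": 0,"ax": 0,"ay": 0,"az": -0.036,"gripper": 1}
    - {"dx": 0,"dy": 1,"dz": 0,"ax": 0,"ay": 0,"az": -0.036,"gripper": 1}
    - {"dx": 0,"dy": 1,"dz": 0,"ax": 0,"ay": 0,"az": -0.036,"gripper": 1}

```text
time: 12.6
eef_pos: [0.4554, 0.3526, 0.2165]
tcp_rot: [0.668, 0.744, -0.001, -0.001]
contact_force: [0.8, 0.4, -0.1]
opening: 0.997
finger_force: 0.0
```

Run:
```python
from meas import *
s=get_state();print(s['time'],s['eef_pos'],s['qpos'].round(2),R.from_quat(s['tcp_rot']).as_matrix()[:,1])
for n in('side','scene'):
    c=cam(n);P=world(c);f=c['frame'].astype(int);x,y,z=[P[...,i] for i in range(3)];ok=c['depth']>0
    d=ok&(x>.40)&(x<.56)&(y>-.2)&(y<.165)&(((z>.004)&(y<.018))|((z>.019)&(y>.018)))&(z<.07)
    k,l,st,ce=cv2.connectedComponentsWithStats(d.astype(np.uint8))
    for i in range(1,k):
        if st[i,4]>5:q=P[l==i];print(n,st[i,4],q.mean(0).round(3),q.min(0).round(3),q.max(0).round(3))
c=cam('wrist');P=world(c);f=c['frame'].astype(int);z=P[...,2];ok=c['depth']>0
m=ok&(f[...,0]>f[...,2]+50)&(P[...,1]>.3)&(P[...,1]<.55)&(P[...,0]>.39)&(P[...,0]<.56)&(z>.046)&(z<.062)
print('rack top',m.sum(),rect(P[m][:,:2]))
```

```text
12.6 [0.45544734 0.3526125  0.21648588] [0.48 0.11 1.86 0.   1.18 0.37] [ 0.9941202   0.1082709  -0.00156122]
side 15 [ 0.54  -0.149  0.056] [ 0.522 -0.195  0.006] [ 0.557 -0.103  0.07 ]
side 317 [ 0.461 -0.124  0.034] [ 0.408 -0.198  0.004] [ 0.505 -0.106  0.066]
side 8 [ 0.527 -0.189  0.005] [ 0.519 -0.199  0.004] [ 0.535 -0.173  0.008]
side 8 [ 0.514 -0.173  0.005] [ 0.503 -0.189  0.004] [ 0.527 -0.159  0.006]
side 55 [ 0.48  -0.007  0.008] [ 0.453 -0.033  0.004] [0.505 0.013 0.015]
scene 96 [ 0.537 -0.152  0.058] [ 0.513 -0.199  0.043] [ 0.559 -0.098  0.07 ]
scene 45 [ 0.491 -0.011  0.007] [ 0.476 -0.025  0.004] [0.503 0.002 0.016]
scene 21 [ 0.459 -0.004  0.007] [ 0.447 -0.014  0.004] [0.47  0.003 0.011]
scene 374 [ 0.446 -0.132  0.039] [ 0.411 -0.146  0.004] [ 0.517 -0.115  0.064]
rack top 4067 (array([456.1, 426.5]), 125.0, 47.2, -84.13)
```

The rack re-measures the same: (0.456,0.4265), yaw 5.9°. I'll descend on it.

Call:
jog_arm:
  increments:
    - {"dx": 0,"dy": 0.3,"dz": 0,"ax": 0,"ay": 0,"az": 0,"gripper": 1}
    - {"dx": 0,"dy": 0.633,"dz": -0.2,"ax": 0,"ay": 0,"az": 0,"gripper": 1}
    - {"dx": 0,"dy": 0.633,"dz": -0.5,"ax": 0,"ay": 0,"az": 0,"gripper": 1}
    - {"dx": 0,"dy": 0.633,"dz": -0.7,"ax": 0,"ay": 0,"az": 0,"gripper": 1}
    - {"dx": 0,"dy": 0.633,"dz": -0.7,"ax": 0,"ay": 0,"az": 0,"gripper": 1}

```text
time: 13.25
eef_pos: [0.454, 0.4232, 0.1287]
tcp_rot: [0.67, 0.743, -0.005, -0.001]
contact_force: [0.1, -0.9, -0.3]
opening: 0.997
finger_force: 0.0
```

Call:
jog_arm:
  increments:
    - {"dx": 0,"dy": 0,"dz": -0.3,"ax": 0,"ay": 0,"az": 0,"gripper": 1}
    - {"dx": 0,"dy": 0,"dz": -0.55,"ax": 0,"ay": 0,"az": 0,"gripper": 1}
    - {"dx": 0,"dy": 0,"dz": -0.7,"ax": 0,"ay": 0,"az": 0,"gripper": 1}
    - {"dx": 0,"dy": 0,"dz": -0.746,"ax": 0,"ay": 0,"az": 0,"gripper": 1}
    - {"dx": 0,"dy": 0,"dz": -0.746,"ax": 0,"ay": 0,"az": 0,"gripper": 1}

```text
time: 13.75
eef_pos: [0.4569, 0.4256, 0.0449]
tcp_rot: [0.67, 0.743, 0.0, 0.0]
contact_force: [0.2, 0.7, -0.1]
opening: 1.0
finger_force: 0.0
```

Call:
jog_arm:
  increments:
    - {"dx": 0,"dy": 0,"dz": 0,"ax": 0,"ay": 0,"az": 0,"gripper": -1}
    - {"dx": 0,"dy": 0,"dz": 0,"ax": 0,"ay": 0,"az": 0,"gripper": -1}
    - {"dx": 0,"dy": 0,"dz": 0,"ax": 0,"ay": 0,"az": 0,"gripper": -1}
    - {"dx": 0,"dy": 0,"dz": 0,"ax": 0,"ay": 0,"az": 0,"gripper": -1}
    - {"dx": 0,"dy": 0,"dz": 0,"ax": 0,"ay": 0,"az": 0,"gripper": -1}
    - {"dx": 0,"dy": 0,"dz": 0,"ax": 0,"ay": 0,"az": 0,"gripper": -1}
    - {"dx": 0,"dy": 0,"dz": 0,"ax": 0,"ay": 0,"az": 0,"gripper": -1}
  force: 50

```text
time: 14.45
eef_pos: [0.4572, 0.4268, 0.0458]
tcp_rot: [0.669, 0.743, 0.001, 0.0]
contact_force: [0.0, -0.1, 6.3]
opening: 0.448
finger_force: 50.9
```

Call:
jog_arm:
  increments:
    - {"dx": 0,"dy": 0,"dz": 0.15,"ax": 0,"ay": 0,"az": 0,"gripper": -1}
    - {"dx": 0,"dy": 0,"dz": 0.4,"ax": 0,"ay": 0,"az": 0,"gripper": -1}
    - {"dx": 0,"dy": 0,"dz": 0.7,"ax": 0,"ay": 0,"az": 0,"gripper": -1}
    - {"dx": 0,"dy": 0,"dz": 0.8,"ax": 0,"ay": 0,"az": 0,"gripper": -1}

```text
time: 14.85
eef_pos: [0.4576, 0.4272, 0.1437]
tcp_rot: [0.669, 0.743, 0.003, 0.001]
contact_force: [-0.1, 0.2, -1.1]
opening: 0.442
finger_force: 50.5
```

Call:
jog_arm:
  increments:
    - {"dx": 0.05,"dy": -0.2,"dz": 0,"ax": 0,"ay": 0,"az": -0.02,"gripper": -1}
    - {"dx": 0.1,"dy": -0.45,"dz": 0,"ax": 0,"ay": 0,"az": -0.04,"gripper": -1}
    - {"dx": 0.15,"dy": -0.75,"dz": 0,"ax": 0,"ay": 0,"az": -0.062,"gripper": -1}
    - {"dx": 0.2,"dy": -1,"dz": 0,"ax": 0,"ay": 0,"az": -0.062,"gripper": -1}

```text
time: 15.25
eef_pos: [0.4793, 0.3045, 0.1384]
tcp_rot: [0.705, 0.71, -0.001, -0.0]
contact_force: [0.3, -0.2, -1.0]
opening: 0.448
finger_force: 50.5
```

Call:
jog_arm:
  increments:
    - {"dx": 0,"dy": -0.3,"dz": 0,"ax": 0,"ay": 0,"az": 0,"gripper": -1}
    - {"dx": 0,"dy": -0.65,"dz": 0,"ax": 0,"ay": 0,"az": 0,"gripper": -1}
    - {"dx": 0,"dy": -1,"dz": 0,"ax": 0,"ay": 0,"az": 0,"gripper": -1}

```text
time: 15.55
eef_pos: [0.4791, 0.1847, 0.1387]
tcp_rot: [0.704, 0.71, -0.001, -0.001]
contact_force: [0.5, -1.6, -0.3]
opening: 0.445
finger_force: 50.5
```

Call:
jog_arm:
  increments:
    - {"dx": 0,"dy": -0.3,"dz": 0,"ax": 0,"ay": 0,"az": 0,"gripper": -1}
    - {"dx": 0,"dy": -0.55,"dz": 0,"ax": 0,"ay": 0,"az": 0,"gripper": -1}
    - {"dx": 0,"dy": -0.722,"dz": 0,"ax": 0,"ay": 0,"az": 0,"gripper": -1}
    - {"dx": 0,"dy": -0.722,"dz": -0.15,"ax": 0,"ay": 0,"az": 0,"gripper": -1}
    - {"dx": 0,"dy": -0.722,"dz": -0.3,"ax": 0,"ay": 0,"az": 0,"gripper": -1}
    - {"dx": 0,"dy": -0.722,"dz": -0.3,"ax": 0,"ay": 0,"az": 0,"gripper": -1}
    - {"dx": 0,"dy": -0.722,"dz": -0.3,"ax": 0,"ay": 0,"az": 0,"gripper": -1}

```text
time: 16.25
eef_pos: [0.4794, 0.0996, 0.1033]
tcp_rot: [0.704, 0.71, -0.001, -0.001]
contact_force: [0.1, -0.2, -2.1]
opening: 0.445
finger_force: 50.5
```

```bash
cat > chk.py <<'E'
from meas import *
s=get_state();print(s['time'],s['eef_pos'],R.from_quat(s['tcp_rot']).as_matrix()[:,1].round(4),s['contact_force'].round(1))
for n in('wrist','scene','side'):
    c=cam(n);P=world(c);f=c['frame'].astype(int);x,y,z=[P[...,i] for i in range(3)];ok=c['depth']>0
    m=ok&(f[...,0]>f[...,2]+50)&(y>0)&(y<.25)&(x>.42)&(x<.54)&(z<.15)&(z>.012)
    if m.sum()<20: print(n,'none');continue
    q=P[m];print(n,m.sum(),rect(q[:,:2]),q.min(0).round(3),q.max(0).round(3))
    t=q[q[:,2]>q[:,2].max()-.008];print('  top',len(t),rect(t[:,:2]),np.percentile(t[:,2],50))
    for a in(.0,.25,.5,.75):
        b=q[(q[:,1]>q[:,1].min()+a*.12)&(q[:,1]<q[:,1].min()+(a+.25)*.12)]
        print('   y',b[:,1].mean().round(3),'x',b[:,0].min().round(4),b[:,0].max().round(4),'ztop',np.percentile(b[:,2],97).round(4))
E
python3 chk.py
```

```text
16.25 [0.47943823 0.09959661 0.10328645] [ 1.      0.0074 -0.0025] [ 0.1 -0.2 -2.1]
wrist 25884 (array([488.1, 101.4]), 124.8, 59.4, -87.4) [0.456 0.039 0.013] [0.516 0.163 0.116]
  top 13188 (array([479.5, 117.1]), 91.2, 47.2, -89.66) 0.11212518834271687
   y 0.054 x 0.4607 0.4991 ztop 0.0862
   y 0.085 x 0.4602 0.5164 ztop 0.1131
   y 0.112 x 0.46 0.5164 ztop 0.1131
   y 0.143 x 0.4597 0.5162 ztop 0.1132
scene 603 (array([476.2,  99.5]), 126.3, 56.5, -86.85) [0.448 0.037 0.058] [0.505 0.164 0.118]
  top 174 (array([479.9, 100.6]), 125.5, 47.7, -88.76) 0.11277891378975174
   y 0.048 x 0.4554 0.5053 ztop 0.115
   y 0.081 x 0.4567 0.5035 ztop 0.1157
   y 0.108 x 0.4476 0.5045 ztop 0.1035
   y 0.146 x 0.4576 0.4992 ztop 0.1151
side 431 (array([480.5,  95.2]), 148.3, 65.3, 80.39) [0.436 0.028 0.018] [0.507 0.167 0.12 ]
  top 134 (array([482.4, 101.6]), 128.7, 45.0, -89.93) 0.11505329686353588
   y 0.042 x 0.4628 0.505 ztop 0.1159
   y 0.074 x 0.4638 0.504 ztop 0.1182
   y 0.104 x 0.4632 0.5075 ztop 0.1167
   y 0.13 x 0.4632 0.5053 ztop 0.1177
```

The rack is centred at x≈0.480, y≈0.101, square and level. I'll lower it onto the plate.

Call:
jog_arm:
  increments:
    - {"dx": 0.004,"dy": 0,"dz": -0.15,"ax": 0,"ay": 0,"az": 0,"gripper": -1}
    - {"dx": 0.004,"dy": 0,"dz": -0.27,"ax": 0,"ay": 0,"az": 0,"gripper": -1}
    - {"dx": 0.004,"dy": 0,"dz": -0.32,"ax": 0,"ay": 0,"az": 0,"gripper": -1}
    - {"dx": 0.004,"dy": 0,"dz": -0.34,"ax": 0,"ay": 0,"az": 0,"gripper": -1}
    - {"dx": 0.004,"dy": 0,"dz": -0.34,"ax": 0,"ay": 0,"az": 0,"gripper": -1}

```text
time: 16.9
eef_pos: [0.4811, 0.0996, 0.0639]
tcp_rot: [0.704, 0.71, 0.0, 0.0]
contact_force: [0.2, -0.6, -1.6]
opening: 0.448
finger_force: 50.6
```

Call:
jog_arm:
  increments:
    - {"dx": 0,"dy": 0,"dz": -0.012,"ax": 0,"ay": 0,"az": 0,"gripper": -1}
    - {"dx": 0,"dy": 0,"dz": -0.012,"ax": 0,"ay": 0,"az": 0,"gripper": -1}

```text
time: 17.1
eef_pos: [0.4812, 0.0996, 0.0626]
tcp_rot: [0.704, 0.71, 0.0, 0.0]
contact_force: [-0.2, -0.1, -1.5]
opening: 0.449
finger_force: 50.6
```

Call:
jog_arm:
  increments:
    - {"dx": 0,"dy": 0,"dz": -0.01,"ax": 0,"ay": 0,"az": 0,"gripper": -1}
    - {"dx": 0,"dy": 0,"dz": -0.01,"ax": 0,"ay": 0,"az": 0,"gripper": -1}

```text
time: 17.3
eef_pos: [0.4808, 0.0996, 0.061]
tcp_rot: [0.704, 0.71, 0.0, 0.0]
contact_force: [-0.5, -0.2, -1.9]
opening: 0.448
finger_force: 50.6
```

Call:
jog_arm:
  increments:
    - {"dx": 0,"dy": 0,"dz": -0.008,"ax": 0,"ay": 0,"az": 0,"gripper": -1}
    - {"dx": 0,"dy": 0,"dz": -0.008,"ax": 0,"ay": 0,"az": 0,"gripper": -1}

```text
time: 17.5
eef_pos: [0.481, 0.0995, 0.0608]
tcp_rot: [0.704, 0.71, -0.0, -0.0]
contact_force: [-3.6, -0.1, 5.2]
opening: 0.448
finger_force: 51.2
```

The rack is in contact with the plate. I'll ease the preload slightly and push slowly toward the stop.

Call:
jog_arm:
  increments:
    - {"dx": -0.002,"dy": 0.02,"dz": 0.004,"ax": 0,"ay": 0,"az": 0,"gripper": -1}
    - {"dx": -0.002,"dy": 0.05,"dz": 0.004,"ax": 0,"ay": 0,"az": 0,"gripper": -1}
    - {"dx": -0.002,"dy": 0.07,"dz": 0.004,"ax": 0,"ay": 0,"az": 0,"gripper": -1}
    - {"dx": -0.002,"dy": 0.07,"dz": 0.004,"ax": 0,"ay": 0,"az": 0,"gripper": -1}
    - {"dx": -0.002,"dy": 0.07,"dz": 0.004,"ax": 0,"ay": 0,"az": 0,"gripper": -1}

```text
time: 18.0
eef_pos: [0.4811, 0.1083, 0.0608]
tcp_rot: [0.704, 0.71, 0.001, 0.0]
contact_force: [-0.1, 1.7, 3.8]
opening: 0.45
finger_force: 50.9
```

Call:
jog_arm:
  increments:
    - {"dx": 0,"dy": 0.02,"dz": 0,"ax": 0,"ay": 0,"az": 0,"gripper": -1}
    - {"dx": 0,"dy": 0.04,"dz": 0,"ax": 0,"ay": 0,"az": 0,"gripper": -1}
    - {"dx": 0,"dy": 0.04,"dz": 0,"ax": 0,"ay": 0,"az": 0,"gripper": -1}
    - {"dx": 0,"dy": 0.04,"dz": 0,"ax": 0,"ay": 0,"az": 0,"gripper": -1}

```text
time: 18.4
eef_pos: [0.481, 0.1127, 0.0608]
tcp_rot: [0.704, 0.71, 0.0, 0.0]
contact_force: [0.4, -2.7, 5.8]
opening: 0.452
finger_force: 51.1
```

Call:
jog_arm:
  increments:
    - {"dx": 0,"dy": 0.02,"dz": 0,"ax": 0,"ay": 0,"az": 0,"gripper": -1}
    - {"dx": 0,"dy": 0.04,"dz": 0,"ax": 0,"ay": 0,"az": 0,"gripper": -1}
    - {"dx": 0,"dy": 0.05,"dz": 0,"ax": 0,"ay": 0,"az": 0,"gripper": -1}
    - {"dx": 0,"dy": 0.05,"dz": 0,"ax": 0,"ay": 0,"az": 0,"gripper": -1}
    - {"dx": 0,"dy": 0.05,"dz": 0,"ax": 0,"ay": 0,"az": 0,"gripper": -1}

```text
time: 18.9
eef_pos: [0.4811, 0.1177, 0.0608]
tcp_rot: [0.704, 0.71, -0.0, 0.001]
contact_force: [-0.3, -6.4, 5.3]
opening: 0.448
finger_force: 51.2
```

```bash
cat > st.py <<'E'
from meas import *
c0=[get_state()['contact_force']]
for n in('side','side','scene'):
    c=cam(n);c0.append(get_state()['contact_force']);P=world(c);f=c['frame'].astype(int);x,y,z=[P[...,i] for i in range(3)];ok=c['depth']>0
    m=ok&(abs(x-.48)<.045)&(y>.14)&(y<.24)&(z>.026)&(z<.04)&(abs(f[...,0]-f[...,2])<45)
    print(n,[(k,int(v)) for k,v in zip(np.arange(150,235,3),np.histogram(y[m]*1000,bins=np.arange(150,236,3))[0])])
    m=ok&(f[...,0]>f[...,2]+50)&(y>0)&(y<.25)&(x>.42)&(x<.54)&(z>.055)&(z<.08);print(rect(P[m][:,:2]),P[m].max(0))
print(np.round(c0,1),get_state()['eef_pos'])
E
python3 st.py
```

```text
side [(np.int64(150), 0), (np.int64(153), 0), (np.int64(156), 0), (np.int64(159), 0), (np.int64(162), 0), (np.int64(165), 0), (np.int64(168), 0), (np.int64(171), 0), (np.int64(174), 0), (np.int64(177), 4), (np.int64(180), 15), (np.int64(183), 18), (np.int64(186), 22), (np.int64(189), 9), (np.int64(192), 2), (np.int64(195), 3), (np.int64(198), 4), (np.int64(201), 5), (np.int64(204), 18), (np.int64(207), 17), (np.int64(210), 17), (np.int64(213), 14), (np.int64(216), 15), (np.int64(219), 39), (np.int64(222), 30), (np.int64(225), 9), (np.int64(228), 2), (np.int64(231), 0)]
(array([482. , 120.2]), 126.3, 47.7, -89.14) [0.50671858 0.18363952 0.07597401]
side [(np.int64(150), 0), (np.int64(153), 0), (np.int64(156), 0), (np.int64(159), 0), (np.int64(162), 0), (np.int64(165), 0), (np.int64(168), 0), (np.int64(171), 0), (np.int64(174), 1), (np.int64(177), 5), (np.int64(180), 10), (np.int64(183), 24), (np.int64(186), 21), (np.int64(189), 10), (np.int64(192), 6), (np.int64(195), 4), (np.int64(198), 2), (np.int64(201), 6), (np.int64(204), 16), (np.int64(207), 17), (np.int64(210), 16), (np.int64(2
[... 275 characters left out ...]
 0), (np.int64(159), 0), (np.int64(162), 0), (np.int64(165), 0), (np.int64(168), 0), (np.int64(171), 0), (np.int64(174), 0), (np.int64(177), 4), (np.int64(180), 3), (np.int64(183), 12), (np.int64(186), 3), (np.int64(189), 1), (np.int64(192), 5), (np.int64(195), 1), (np.int64(198), 2), (np.int64(201), 14), (np.int64(204), 35), (np.int64(207), 19), (np.int64(210), 21), (np.int64(213), 19), (np.int64(216), 20), (np.int64(219), 22), (np.int64(222), 10), (np.int64(225), 3), (np.int64(228), 0), (np.int64(231), 0)]
(array([482. , 118.6]), 126.2, 47.0, 89.53) [0.50595919 0.18164903 0.0792448 ]
[[-0.3 -6.4  5.3]
 [-0.2 -7.1  5.8]
 [ 0.7 -7.1  5.2]
 [ 0.1 -7.2  5.1]] [0.48107987 0.11773188 0.06079823]
```

Call:
jog_arm:
  increments:
    - {"dx": 0,"dy": 0.01,"dz": 0,"ax": 0,"ay": 0,"az": 0,"gripper": -1}
    - {"dx": 0,"dy": 0.017,"dz": 0,"ax": 0,"ay": 0,"az": 0,"gripper": -1}
    - {"dx": 0,"dy": 0.017,"dz": 0,"ax": 0,"ay": 0,"az": 0,"gripper": -1}
    - {"dx": 0,"dy": 0.017,"dz": 0,"ax": 0,"ay": 0,"az": 0,"gripper": -1}
    - {"dx": 0,"dy": 0.017,"dz": 0,"ax": 0,"ay": 0,"az": 0,"gripper": -1}
    - {"dx": 0,"dy": 0.017,"dz": 0,"ax": 0,"ay": 0,"az": 0,"gripper": -1}

```text
time: 19.65
eef_pos: [0.4811, 0.1193, 0.0609]
tcp_rot: [0.704, 0.71, -0.001, 0.001]
contact_force: [0.1, -9.3, 6.6]
opening: 0.448
finger_force: 51.2
```

```bash
python3 st.py | grep -v '^s'
python3 - <<'E'
from meas import *
a=cam('side');b=cam('scene');s=get_state();print(s['time'],s['dq'].round(4),s['opening'],s['finger_force'],R.from_quat(s['tcp_rot']).as_matrix().round(4).tolist())
A=cv2.resize(a['frame'][165:285,250:350],(400,480),interpolation=cv2.INTER_CUBIC)
B=cv2.resize(b['frame'][180:300,225:325],(400,480),interpolation=cv2.INTER_CUBIC)
cv2.imwrite('pics/end.png',np.hstack([A,B]))
E
```

```text
(array([482.6, 121.4]), 132.6, 47.7, -89.5) [0.50696712 0.18785072 0.07530024]
(array([482. , 119.8]), 129.7, 47.1, -89.24) [0.50636184 0.18478953 0.07799321]
(array([479. , 119.3]), 125.8, 47.4, -88.59) [0.50414964 0.18204314 0.07457359]
[[ 0.1 -9.3  6.6]
 [-1.3 -7.9  6. ]
 [-0.3 -8.3  6.4]
 [-0.2 -7.8  6.3]] [0.48106061 0.11934779 0.06082436]
19.9 [ 0.0007  0.0008  0.0008 -0.0025  0.0003  0.0001] 0.4469460090655524 51.22722968459129 [[-0.009, 1.0, 0.0007], [1.0, 0.009, -0.0032], [-0.0032, 0.0007, -1.0]]
```

View pics/end.png

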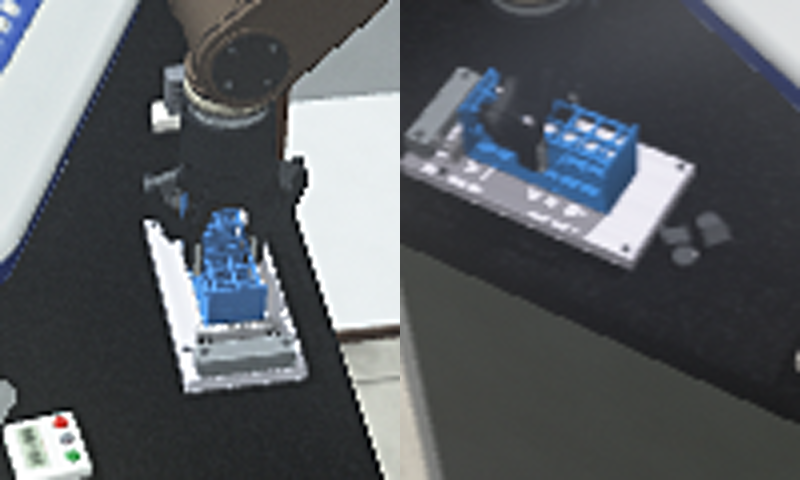

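The last picture shows the rack flat on the plate, square against the compressed stop. The scraps lie on the worktop past the plate's end at about (685,240), and the scraper stands at (165,100) in the left crop. The push reads about 8 N and steady, so I'm handing in.

```bash
python3 -c "
from h import *
print(job.sign_off())"
```

```text
the job is handed in; nothing more can be done
None
```

I handed the job in with the scraps wiped off the plate, the scraper on the worktop, and the rack held square against the stop at about 8 N (wrist reading). In the last view two scraps may overlap, so I couldn't count all four. The sign-off returned no verdict.

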